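Rehang the battery-bay guard flap on its sprung hinge pin

TASK

The clear guard flap hangs on the empty test bay, but the battery lies in the other one. Squeeze the flap's red tab to its black tab to draw back the sprung hinge pin, lift the flap off, and lower it gently into the hinge bracket of the bay with the battery; with the pin still drawn back press the flap lightly home, with about 10 N, then let the pin spring into its eye. Do not force the flap against either bay, and leave the battery and everything else on the bench where it is.

Things in the scene. Friction and masses are not known exactly. Their poses are not given: they have to be found in the camera images.
- flap: Guard flap, 0.28 to 0.47 kg: aluminium hinge barrel (18 mm diameter, 120 mm long), under it a clear panel in a yellow frame (8 mm thick, 72 mm wide, down to z = -85 mm), two tabs on top. Origin: on the hinge axis, half-way along the barrel. y runs along the axis from the red-tab end to the black-tab end, z up, x to the back. With the pin drawn back it lifts straight off; 110 mm brings its lower edge over the ears.
- flap_grip (a point): Where to grip, from above, fingers closing along the flap's y: midway between the tabs' outer faces once the pin is drawn back, 41 mm over the hinge axis, 14 mm under the tabs' tops, 30 mm over the barrel's flat top, 24 mm over the ears' tops. A gripper centred here meets the red tab first, pushes it back 12 mm, then meets the black tab, and the flap stays put. Axes as the flap.
- flap_red_tab (a point): Middle of the red sliding tab's outer face: flap y = -33 mm at rest, -21 mm drawn back. It is 20 mm (x) by 6 mm (y), up to 55 mm over the axis. The fixed black tab is alike, outer face at y = +21 mm. So 54 mm over both at rest, 42 mm drawn back. It moves the sprung pin: 8 mm thick, round-ended, 12 mm out of the barrel's -y end at rest, flush when drawn back.
- flap_stub (a point): Tip of the fixed round-ended steel stub (8 mm diameter) that stands 14 mm out of the barrel's +y end, on the hinge axis (flap y = +74 mm).
- flap_pin (a joint): How far the hinge pin is drawn back (m): 0 = sprung fully out, 0.012 = fully back at its stop. Spring: 3.6 N at 0, 7.2 N at 0.012.
- bay_a: Empty test bay on which the flap hangs at the start: grey, fixed, foot 130 x 160 mm, clear roof 93 mm high. Origin near the middle of its foot, on the bench; open front to -x, z up. More than 40 N between flap and this bay counts as forcing.
- bay_a_hinge (a point): Middle of the hinge axis of the empty bay's bracket, 105 mm up. Brackets of both bays are alike: two aluminium ears, 8 mm thick, 40 mm in x, inner faces at y = +63 and -63 mm, so 3 mm free beside each barrel end. +y ear: open saddle, slot 11 mm wide with sloped mouth, where the stub rests; top 17 mm over the axis.
- bay_b: Test bay with the battery, built and with axes as the empty one; the flap goes here, its y along this bay's y. Its -y ear (as on the empty bay) is a closed eye for the pin, 11 mm square hole on the axis, top 17 mm over the axis, with a ledge inside on which the barrel rests. Rigid; more than 25 N between flap and this bay counts as forcing.
- bay_b_hinge (a point): Nominal middle of this bay's hinge axis (105 mm up). The bracket is clamped in slots: its true place is up to 8 mm higher or lower and up to 8 mm to either side (y), not reported; x is exact. A flap lowered over 3 mm off sideways stops with its barrel on an ear, 26 mm above home; one that stops within 8 mm of nominal height is home.
- battery: Flat black battery, 45 x 91 x 10 mm, loose on the floor of its bay. Origin at the middle of its underside. Leave alone.
- meter: Dark multimeter, 71 x 135 x 41 mm, loose bystander; origin under its middle.
- spool: Blue and white solder spool, 62 mm across, 46 mm high, loose bystander; origin under its middle.
- red_driver: Red screwdriver, 167 mm long, 25 mm high, loose bystander lying in front; origin under its middle.
- tin: Small white round tin, 56 mm across, 32 mm high, loose bystander; origin under its middle.

How it is judged (in metres and radians):
On the way, in this order (a step that is already met when the one before it is completed fails the run):
1. The hinge pin is drawn back by the fingers and the flap is lifted clear of the empty bay (value of joint flap_pin above 0.009 m and z of flap in the frame of bay_a above 0.135 m and contact force between the fingers and flap above 1 N), for 0.1 s.
2. The flap rests fully home in the bracket of the bay with the battery, pressed lightly (over 6 N of contact), while the fingers still keep the pin drawn back (x of flap in the frame of bay_b between -0.044 and -0.036 m and y of flap in the frame of bay_b between -0.0125 and 0.0125 m and z of flap in the frame of bay_b between 0.095 and 0.115 m and value of joint flap_pin above 0.009 m and angle between flap's own z axis and vertical below 0.1 rad and contact force between flap and bay_b above 6 N and contact force between the fingers and flap above 1 N), for 0.2 s.
At the end, for the whole second after the job is handed in: The flap hangs released, upright and at rest in the bracket of the bay with the battery (hinge axis within 4 mm in x, 12.5 mm in y, 10 mm in z of nominal, 0.06 rad along it), its pin sprung out to under 3 mm; battery within 12 mm, bystanders within 30 mm of their start (x of flap in the frame of bay_b between -0.044 and -0.036 m and y of flap in the frame of bay_b between -0.0125 and 0.0125 m and z of flap in the frame of bay_b between 0.095 and 0.115 m and value of joint flap_pin below 0.003 m and angle between flap's own z axis and vertical below 0.15 rad and angle between the y axis of flap and the y axis of bay_b, either way round below 0.06 rad and linear speed of flap below 0.03 m/s and contact force between the fingers and flap below 0.1 N and distance of battery from where it was at the start of the episode below 0.012 m and distance of each of meter, spool, red_driver, tin from where it was at the start of the episode below 0.03 m); the robot touches nothing.
It fails at once if The flap is forced against the empty bay with more than 40 N (contact force between flap and bay_a above 40 N).
It fails at once if The flap is forced against the bay with the battery with more than 25 N (contact force between flap and bay_b above 25 N).
It fails at once if The battery is shifted by more than 12 mm (distance of battery from where it was at the start of the episode above 0.012 m).
It fails at once if The multimeter, solder spool, red screwdriver or white tin is shifted by more than 30 mm (distance of any of meter, spool, red_driver, tin from where it was at the start of the episode above 0.03 m).
It also fails if it takes over 70 s, if anything falls off the work surface, if the arm or the gripper's body presses on something with over 40 N, if the wrist force passes 120 N, or if a joint passes its speed limit or range.

ROBOT

A 7-joint arm with a two-finger parallel gripper is mounted at the origin on a cart in front of the work surface, level with it; the furniture and walls round the work are solid. World frame = base frame: x ahead of the robot, y to its left, z up, the work surface at z = 0. Lengths are in m, angles in degrees, forces in N, time in s.
With the tool pointing down it reaches from about 0.375 to 0.925 m from the base axis. Payload 3.1 kg.
Tool frame: the origin (TCP) lies at the very end of the fingers, on their centre line; the grasp point (between the pads) lies 19 mm behind it (env.pinch_z is the distance from the TCP to the grasp point, in m); z points along the fingers, y is the line along which they close (so a half turn about z gives the same grasp; the last joint's range is limited). The gripper opens to 85 mm and grips with 20 to 120 N. Pads are 22 mm wide; open, the fingers measure 114 mm over their backs; the gripper's body (76 mm by 85 mm) begins 54 mm behind the grasp point. The pads swing forward as they close: fully open they stand 13 mm farther back than shut.
Start: joints at [64.068, 21.939, 2.515, 91.553, -1.026, 66.532, -2.859], TCP at [0.226, -0.61, 0.207] pointing down, gripper open.
Joint ranges: [-149.38, 149.38], [-23.57, 123.04], [-84.95, 90], [0, 143.3], [-89.99, 269.99], [3.08, 112.72], [-163.45, 163.45]. Speed limits (degrees/s): [159.86, 159.86, 180, 180, 180, 180, 180].

INTERFACE

Orientations are given as [roll, pitch, yaw] about the fixed x, y, z axes, in that order (R = Rz(yaw) Ry(pitch) Rx(roll)).
In Python, from plant import env gives the robot as it stands. Calls block until the motion is done:
- env.goto(position, orientation): joint-space move of the TCP to a pose.
- env.move_l(position, rot=None, max_speed=0.15, f_stop=None): straight line of the TCP; rot=None keeps the orientation; max_speed is the mean speed in m/s. With f_stop (N) it stops when the force on the tool has changed by that much, and returns True; else False.
- env.move_joints(angles): joint-space move.
- env.let_go() and env.gripper_close(f_grip=None): open the fingers fully, or close them until they stop; f_grip is the grip in N (None keeps the last).
- env.pause(seconds).
- env.inverse_kinematics(position, orientation): joint angles nearest the present ones, or None.
- env.get_image(name): name is "scene" or "top"; returns the picture (384x512x3 uint8, red, green, blue); there is no depth.
- env.calibration(name): a dict with "vfov" (degrees; the focal length in pixels is half the picture's height over the tangent of half this angle, whatever the lens; pixels are square), "cx", "cy" (the principal point, pixels), "world_to_cam" (4x4, takes a point from world to camera coordinates). Camera axes: x right, y down, z forward; pixel columns grow to the right and rows downward; lengths in m; the calibration is good to about 2 mm. A picture is of the moment at which its call begins. calibration takes no time and is no camera call.
A pose or a line that the arm cannot do raises env.Unreachable and nothing moves.
- env.close_job(): hands the job in; it is judged then, once.
Readings, each from a call of its own:
- env.current_clock(): time.
- env.current_qpos(): joint angles.
- env.current_dq(): joint speeds.
- env.current_joint_torque(): joint torques, N m.
- env.current_eef_pos(): TCP position.
- env.current_eef_rot(): TCP orientation.
- env.current_contact_force(): force on the tool from outside, world axes, zero at the start.
- env.current_torque(): the same for the moment, N m.
- env.current_finger_gap(): opening from 0.0 (shut) to 1.0 (fully open).
- env.current_finger_force(): force on a finger pad.
Only numpy, scipy, OpenCV 4.12 (cv2) and the standard library are available. Lean on these libraries where they do the work, as an engineer would, in place of code of your own. Each camera call takes 0.05 s, during which the arm holds its last target. There are 200 camera calls.

## Working session

There is one attempt and no reset: what is moved stays moved. The work goes in short steps, each a Python script; the robot and the scene stay as the last script left them, time stands still between calls to the robot, and variables do not carry over. Pictures are saved under pics/ and viewed, at most 10 in all, crops included, and the job is handed in when it is done.

```bash
ls; mkdir -p pics; python3 - <<'E'
from plant import env
import cv2
for n in("scene","top"):
    cv2.imwrite(f"pics/{n}0.png",cv2.resize(env.get_image(n)[:,:,::-1],(800,600),interpolation=cv2.INTER_CUBIC))
    c=env.calibration(n);print(n,c)
print(env.pinch_z,env.current_clock(),env.current_eef_rot())
E
```

```text
pics
scene {'vfov': 42.83640084580687, 'cx': 261.3833646726047, 'cy': 181.93465568266635, 'world_to_cam': array([[-0.73165356, -0.68135055, -0.0210831 ,  0.50530316],
       [-0.26660795,  0.31448206, -0.91105501,  0.20682489],
       [ 0.62737809, -0.66095572, -0.41174539,  1.36606877],
       [ 0.        ,  0.        ,  0.        ,  1.        ]])}
top {'vfov': 46.2825712285164, 'cx': 252.7527763224107, 'cy': 188.5603869232089, 'world_to_cam': array([[ 0.02263362, -0.99971289,  0.00786434,  0.07412739],
       [-0.99625257, -0.02321071, -0.0833192 ,  0.56569438],
       [ 0.08347781, -0.00594906, -0.99649188,  1.59891051],
       [ 0.        ,  0.        ,  0.        ,  1.        ]])}
0.0187 0.1 [-1.79859727e+02  7.65519603e-03  2.03328980e+01]
```

View pics/scene0.png

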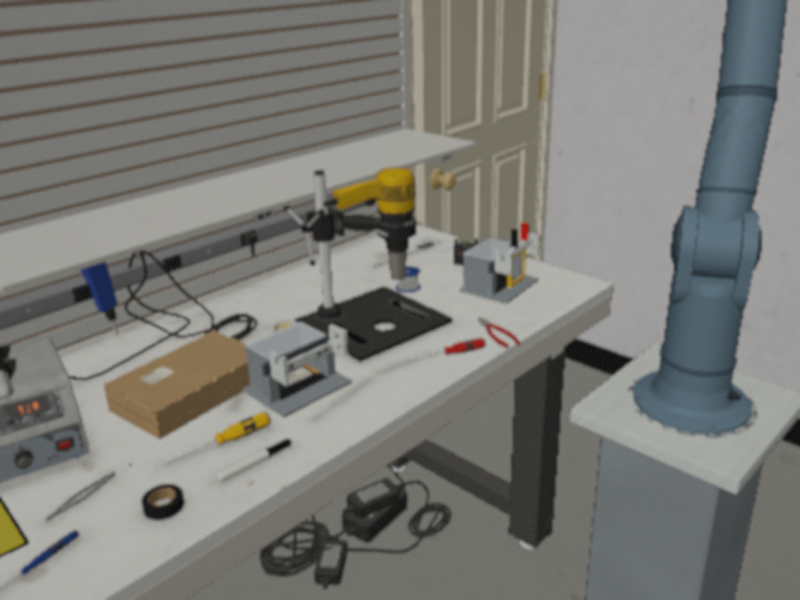

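View pics/top0.png

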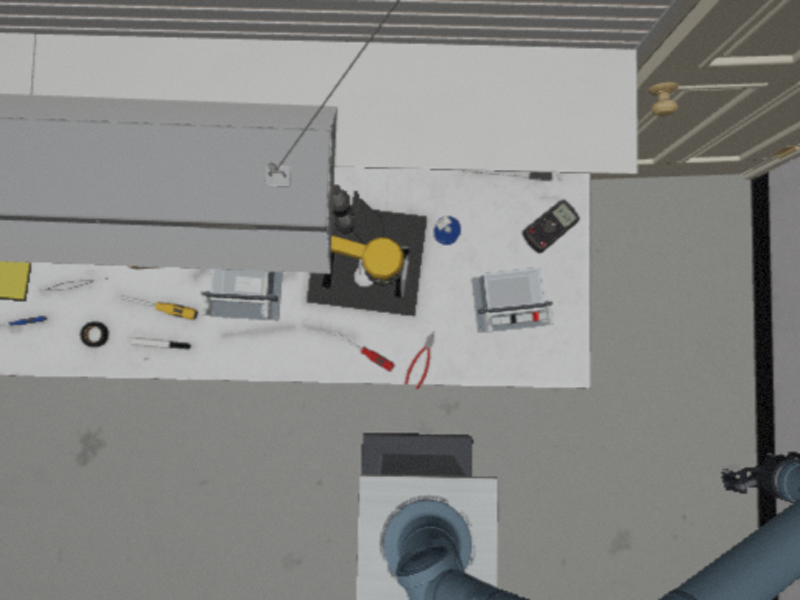

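```bash
cat > h.py <<'E'
from plant import env
import numpy as np, cv2
def cam(n):
    c=env.calibration(n); f=192/np.tan(np.radians(c["vfov"]/2)); W=c["world_to_cam"]
    return f,c["cx"],c["cy"],W
def at_z(n,u,v,z):   # pixel -> world on plane z
    f,cx,cy,W=cam(n); R=W[:3,:3]; o=-R.T@W[:3,3]
    d=R.T@np.array([(u-cx)/f,(v-cy)/f,1]); return o+d*(z-o[2])/d[2]
def proj(n,p):
    f,cx,cy,W=cam(n); q=W[:3,:3]@np.array(p)+W[:3,3]; return np.array([cx+f*q[0]/q[2],cy+f*q[1]/q[2]])
def shot(n,k=1): return np.mean([env.get_image(n) for _ in range(k)],0).astype(np.uint8)
def crop(im,u0,v0,w,h,s):
    return cv2.resize(im[v0:v0+h,u0:u0+w,::-1],None,fx=s,fy=s,interpolation=cv2.INTER_CUBIC)
E
python3 - <<'E'
from h import *
t=shot("top",4); s=shot("scene",4)
a=crop(t,295,165,66,50,6); b=crop(t,125,160,66,50,6)
c=crop(s,285,135,66,50,6); d=crop(s,150,200,80,61,5)[:300,:396]
cv2.imwrite("pics/c1.png",np.vstack([np.hstack([a,b]),np.hstack([c,d])]))
for z in (.2,.4,.6,.8,1.0): print(z,at_z("top",335/1.5625,250/1.5625,z),proj("scene",at_z("top",335/1.5625,250/1.5625,z)))
E
```

```text
0.2 [0.63874258 0.21415054 0.2       ] [225.80094854 157.08434603]
0.4 [0.60952854 0.19784299 0.4       ] [233.12231424  95.06244308]
0.6 [0.5803145  0.18153544 0.6       ] [241.40938496  24.85970797]
0.8 [0.55110045 0.16522789 0.8       ] [250.8667197  -55.25675149]
1.0 [0.52188641 0.14892034 1.        ] [ 261.76104051 -147.54643295]
```

View pics/c1.png

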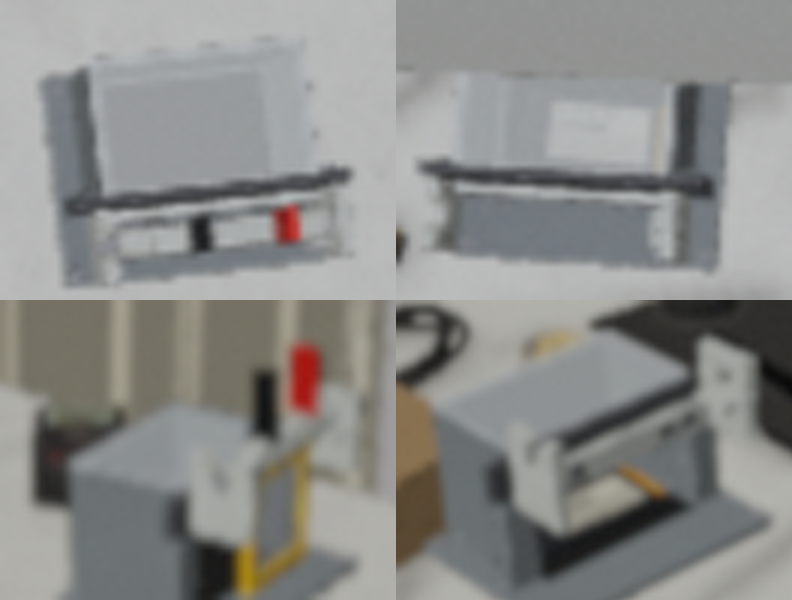

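```bash
cat >> h.py <<'E'
def T(p,y,l): # pose p=(x,y,z), yaw rad, local l
    c,s=np.cos(y),np.sin(y); l=np.asarray(l,float)
    return np.array([p[0]+c*l[0]-s*l[1],p[1]+s*l[0]+c*l[1],p[2]+l[2]])
E
python3 - <<'E'
from h import *
from scipy.optimize import least_squares
mm=1e-3
L=[("top",(10,-33,55),(299,206)),("top",(10,15,55),(213,214)),("top",(-20,71,17),(98,285)),("top",(-20,-71,17),(348,253)),
("scene",(-10,-33,55),(320,349-300)),("scene",(10,-27,55),(292,46)),("scene",(-10,15,55),(276,72)),("scene",(10,21,55),(254,70))]
off={"top":(295,165),"scene":(285,135)}
def res(q,full=False):
    r=[proj(n,T((q[0],q[1],.105),q[2],np.array(l)*mm))-(np.array(off[n])+np.array(c)/6-0.4) for n,l,c in L]
    return np.array(r) if full else np.ravel(r)
r=least_squares(res,[.56,-.33,.05],loss="soft_l1"); print(r.x,np.degrees(r.x[2])); print(res(r.x,1).round(2))
t=shot("top",4); s=shot("scene",4)
cv2.imwrite("pics/bt.png",np.vstack([crop(t,125,168,64,36,9)[:,:576],crop(s,165,200,64,36,9)[:270]]))
E
```

```text
[ 0.51149234 -0.18045481  0.13159693] 7.539948803033812
[[-1.18 -0.23]
 [-1.24  0.01]
 [ 0.6  -0.58]
 [ 0.54  0.2 ]
 [ 0.77 -0.14]
 [-0.32 -0.16]
 [ 1.79 -0.05]
 [-0.39 -0.26]]
```

View pics/bt.png

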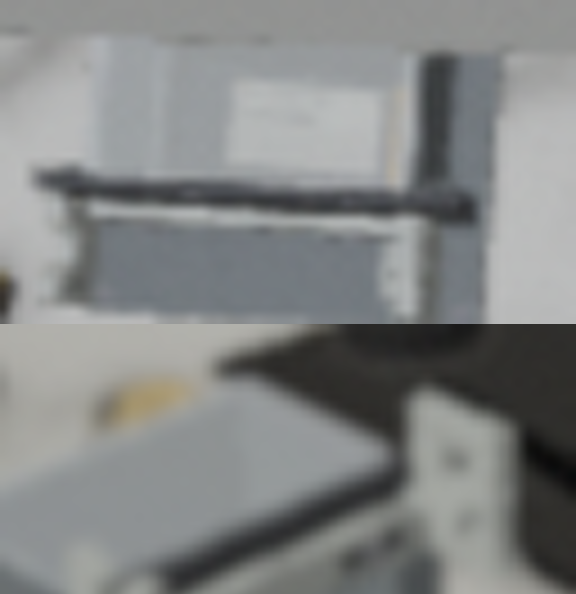

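```bash
cat > fit.py <<'E'
from h import *
from scipy.optimize import least_squares
mm=1e-3
LA=[("top",(10,-33,55),(299,206),1),("top",(10,15,55),(213,214),1),("top",(-20,71,17),(98,285),0),("top",(-20,-71,17),(348,253),0),
("scene",(-10,-33,55),(320,49),1),("scene",(10,-27,55),(292,46),1),("scene",(-10,15,55),(276,72),1),("scene",(10,21,55),(254,70),1)]
off={"top":(295,165),"scene":(285,135)}
def resA(q):
    return np.ravel([proj(n,T((q[0],q[1],.105),q[2],(np.array(l)+[0,q[3]*f,0])*mm))-(np.array(off[n])+np.array(c)/6-0.42) for n,l,c,f in LA])
A=least_squares(resA,[.51,-.18,.13,0],loss="soft_l1").x
nan=np.nan
P=lambda o,s,c:np.array(o)+np.array(c)/s-.5+.5/s
LB=[("top",(0,63,17),P((125,168),9,(72,nan))),("top",(0,-63,17),P((125,168),9,(403,nan))),("top",(0,-71,17),P((125,168),9,(425,nan))),
("top",(-20,67,17),P((125,168),9,(nan,300))),("top",(-20,-67,17),P((125,168),9,(nan,318))),
("scene",(20,-63,17),P((165,200),9,(412,61))),("scene",(-20,-71,17),P((165,200),9,(518,104))),
("scene",(20,71,17),P((150,200),5,(115,118))),("scene",(-20,63,17),P((150,200),5,(170,nan)))]
def resB(q):
    return np.nan_to_num(np.ravel([proj(n,T(q[:3],q[3],np.array(l)*mm))-c for n,l,c in LB]))
B=least_squares(resB,[.5,.4,.105,.0],loss="soft_l1").x
E
python3 - <<'E'
from fit import *
print(A,np.degrees(A[2]),resA(A).reshape(-1,2).round(1).tolist()); print(B,np.degrees(B[3]),resB(B).reshape(-1,2).round(1).tolist())
def box(im,n,s,o,p,yaw,lo,hi,col):
    c=[(x,y,z) for x in(lo[0],hi[0]) for y in(lo[1],hi[1]) for z in(lo[2],hi[2])]
    q=[tuple(((proj(n,T(p,yaw,np.array(k)*mm))-o+.5)*s).astype(int)) for k in c]
    for i in range(8):
        for j in(1,2,4):
            if not i&j: cv2.line(im,[int(v) for v in q[i]],[int(v) for v in q[i|j]],col,1)
out=[]
for n,oA,oB in(("top",(300,170),(125,168)),("scene",(290,135),(163,200))):
    g=shot(n,3); row=[]
    for o,p,yaw,fl in((oA,(A[0],A[1],.105),A[2],1),(oB,B[:3],B[3],0)):
        o=np.array(o);im=crop(g,*o,57,42,7).copy()
        if fl:
            for a,b in((-33,-27),(15,21)): box(im,n,7,o,p,yaw,(-10,a+A[3],9),(10,b+A[3],55),(0,255,0))
        for a,b in((-71,-63),(63,71)): box(im,n,7,o,p,yaw,(-20,a,-17),(20,b,17),(255,0,255))
        row.append(im)
    out.append(np.hstack(row))
cv2.imwrite("pics/ov.png",np.vstack(out))
E
```

```text
[ 0.51141178 -0.17819851  0.14112473 -4.48607023] 8.085851586785013 [[-0.5, -0.5], [-0.6, -0.1], [0.0, -0.4], [-0.1, 0.0], [0.9, -0.3], [-0.1, -0.3], [2.1, -0.2], [-0.1, -0.4]]
[ 0.5243775   0.43344707  0.09998523 -0.03797249] -2.175663429739277 [[-0.5, 0.0], [-0.2, 0.0], [-0.3, 0.0], [0.0, -0.7], [0.0, -0.3], [0.6, 0.5], [-0.0, -0.8], [0.1, 0.3], [0.4, 0.0]]
```

View pics/ov.png

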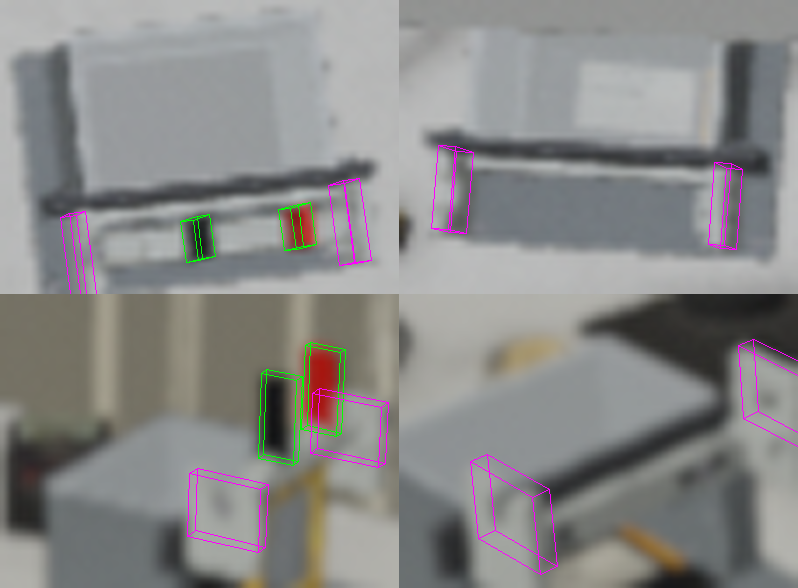

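```bash
cat > lines.py <<'E'
from fit import *
def lines(g):
    g=cv2.GaussianBlur(cv2.cvtColor(g,cv2.COLOR_RGB2GRAY),(0,0),.6).astype(float); out={}
    for k,(u0,u1,ra,fa) in {"A":(312,347,((306.,199.6),(353.5,193.9)),((308,211),(350,206.)))
        ,"B":(190-3-57,181,((186.1,187.6),(235.,191.1)),((135,202.),(182,204.4)))}.items():
        if k=="B": u0,u1,ra=134,172,((129,187.8),(178,191.))
        R=[];F=[]
        for u in range(u0,u1):
            v0=np.interp(u,*zip(*ra)) if 0 else ra[0][1]+(u-ra[0][0])*(ra[1][1]-ra[0][1])/(ra[1][0]-ra[0][0])
            v=np.arange(int(v0)-3,int(v0)+5); w=np.clip(110-g[v,u],0,None)
            if w.sum()>0: R.append((u,(v*w).sum()/w.sum()))
            v0=fa[0][1]+(u-fa[0][0])*(fa[1][1]-fa[0][1])/(fa[1][0]-fa[0][0])
            v=np.arange(int(v0)-4,int(v0)+6); d=np.clip(np.diff(g[v,u]),0,None)
            if d.sum()>0: F.append((u,((v[:-1]+.5)*d**2).sum()/(d**2).sum()))
        for nm,pts,z in(("rail",R,.105),("foot",F,.005)):
            vx,vy,x,y=cv2.fitLine(np.array(pts,np.float32),cv2.DIST_HUBER,0,.01,.01).ravel()
            L=lambda u:at_z("top",u,y+(u-x)*vy/vx,z)
            a,b=L(u0),L(u1); d=a-b
            res=np.array([q[1]-(y+(q[0]-x)*vy/vx) for q in pts])
            yaw=-np.arctan2(d[0],d[1]); p=A[:2] if k=="A" else B[:2]
            # x offset of line ahead of fitted hinge along bay x
            off=(a[:2]-p)@np.array([np.cos(yaw),np.sin(yaw)])
            out[k+nm]=(np.degrees(yaw),off*1000,res.std(),len(pts))
    return out
E
python3 - <<'E'
from lines import *
for k,v in lines(shot("top",8)).items(): print(k,np.round(v,2))
E
```

```text
Arail [ 7.4  23.54  0.24 35.  ]
Afoot [  7.57 -19.69   0.68  35.  ]
Brail [-1.71 21.33  0.23 38.  ]
Bfoot [ -2.6  -22.06   0.17  38.  ]
```

```bash
cat > red.py <<'E'
from fit import *
def redc(n,g,win=None):
    g=g.astype(float); w=g[:,:,0]-g[:,:,1:].max(2); w[w<25]=0
    if win: m=np.zeros_like(w); m[win[1]:win[3],win[0]:win[2]]=1; w*=m
    v,u=np.indices(w.shape); s=w.sum(); return np.array([(u*w).sum()/s,(v*w).sum()/s])
def hullc(n,p,yaw,y0,zlo=11):
    c=[proj(n,T(p,yaw,np.array((x,y,z))*mm)) for x in(-10,10) for y in(y0,y0+6) for z in(zlo,55)]
    h=cv2.convexHull(np.array(c,np.float32)); m=cv2.moments(h); return np.array([m["m10"],m["m01"]])/m["m00"]
E
python3 - <<'E'
from red import *
win={"top":(335,195,352,212),"scene":(325,137,345,160)}
m={n:redc(n,shot(n,5),win[n]) for n in win}; print(m)
yaw=np.radians(7.5)
for use in(("top","scene"),("top",),("scene",)):
    f=lambda q:np.ravel([hullc(n,(q[0],q[1],.105),yaw,-33)-m[n] for n in use])
    r=least_squares(f,[.51,-.18],diff_step=1e-3); print(use,r.x,f(r.x).round(2))
E
```

```text
{'top': array([342.58537653, 201.93345009]), 'scene': array([335.2252322 , 147.64009288])}
('top', 'scene') [ 0.51343157 -0.18369011] [-0.2  -0.35  0.43  0.08]
('top',) [ 0.51227798 -0.18438146] [ 0. -0.]
('scene',) [ 0.5151187  -0.18339283] [-0. -0.]
```

```bash
python3 - <<'E'
from red import *
p=np.array([.5134,-.1837]); r=[180,0,7.5]
env.goto([*p,.26],r); print(env.current_clock(),env.current_eef_pos(),env.current_contact_force())
print(env.move_l([*p,.127],r,.08,f_stop=8),env.current_eef_pos(),env.current_contact_force())
env.gripper_close(25); env.pause(.3)
print(env.current_finger_gap(),env.current_finger_force(),env.current_contact_force(),env.current_eef_pos(),env.current_clock())
s=shot("scene",2);t=shot("top",2)
cv2.imwrite("pics/g.png",np.hstack([crop(s,285,105,66,80,6),crop(t,300,165,66,80,6)]))
E
```

```text
3.975 [ 0.5128993  -0.185381    0.25983347] [ 0.13355255 -0.13683608 -0.72874326]
False [ 0.51387267 -0.18385072  0.12757543] [0.50315619 0.28315947 0.87567889]
0.47105558913975526 26.334378719329834 [-0.4626378  -0.46468344  9.12908202] [ 0.51546206 -0.18409249  0.12956472] 6.575
```

View pics/g.png

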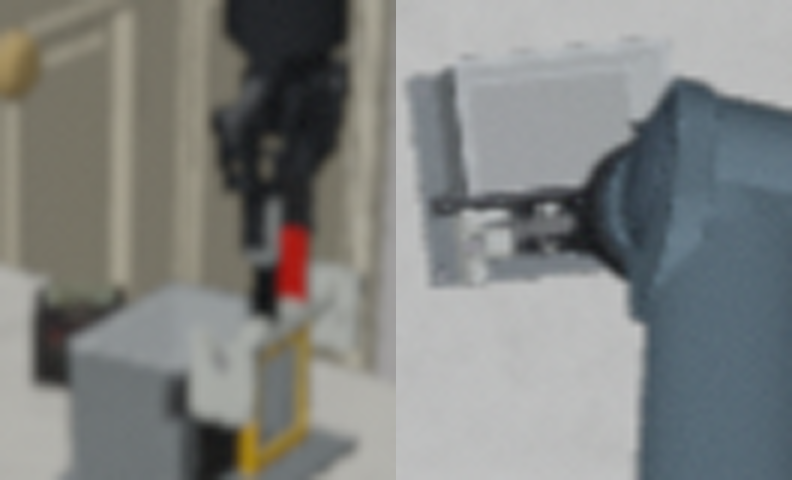

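```bash
python3 - <<'E'
from red import *
p=env.current_eef_pos()
env.move_l([p[0],p[1],.15],None,.04); print(env.current_contact_force(),env.current_finger_gap(),env.current_eef_pos())
env.gripper_close(40)
env.move_l([p[0],p[1],.262],None,.08); env.pause(.2); print(env.current_contact_force(),env.current_torque(),env.current_finger_gap(),env.current_finger_force(),env.current_eef_pos(),env.current_eef_rot(),env.current_clock())
s=shot("scene",5); m=redc("scene",s,(300,80,350,150)); print(m)
cv2.imwrite("pics/g2.png",crop(s,285,70,66,80,7))
E
```

```text
[-0.08530318 -0.04971991 -4.18570222] 0.46629804896590527 [ 0.51506325 -0.18392827  0.1496797 ]
[-0.10663062 -0.3782029  -3.32286103] [0.02304118 0.00657151 0.03655567] 0.46132788633600036 43.28439474105835 [ 0.51523216 -0.18404551  0.26153964] [-1.79977551e+02  4.15049265e-02  7.49851991e+00] 9.4667
[333.6857645  117.41476274]
```

View pics/g2.png

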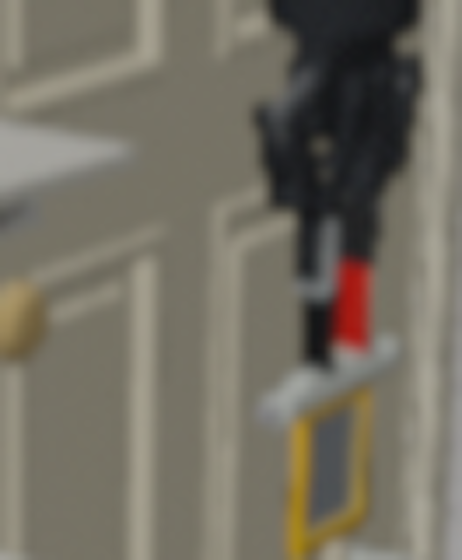

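```bash
python3 - <<'E'
from red import *
for q,y in(((.42,-.18,.275),7.5),((.42,.14,.275),0),((.44,.38,.275),-2.2),((.5250,.4334,.265),-2.2)):
    env.move_l(q,[180,0,y],.18)
env.pause(.2);print(env.current_eef_pos(),env.current_eef_rot(),env.current_contact_force(),env.current_clock())
print(env.move_l([.525,.4334,.185],[180,0,-2.2],.06,f_stop=5)); env.pause(.2)
print(env.current_eef_pos(),env.current_contact_force(),env.current_finger_gap(),env.current_clock())
s=shot("scene",5);t=shot("top",5)
cv2.imwrite("pics/h.png",np.hstack([crop(s,160,165,66,85,6),crop(t,120,140,66,85,6)]))
np.save("h.npy",[s,t])
E
```

```text
[0.52409543 0.43316789 0.26562366] [ 1.79979858e+02 -3.27608971e-02 -2.15466024e+00] [-0.14198332  0.37193266 -3.86967098] 14.725
False
[0.52513635 0.43356457 0.18540698] [ 0.15519021  0.01434592 -3.6958979 ] 0.4506491913023575 16.4083
```

View pics/h.png

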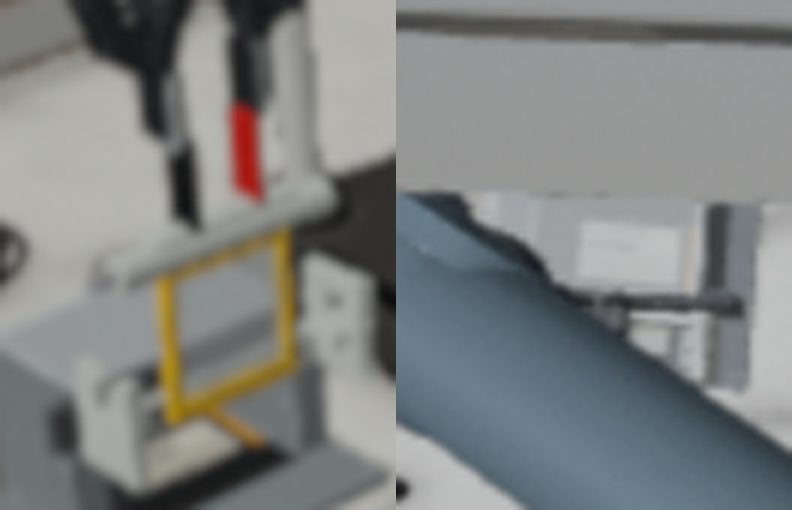

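```bash
python3 - <<'E'
from red import *
P=lambda p,yaw,l:(((proj("scene",T(p,yaw,np.array(l)*mm))-(160,165)+.5)*6).round(0)).tolist()
yw=np.radians(-2.2); f=(.5251,.4336,.1854-.0246)
for nm,l in dict(botL=(-4,36,-85),botLout=(4,36,-85),botR=(-4,-36,-85),barR=(0,-60,0),barRb=(0,-60,-9),stub=(0,74,0)).items(): print(nm,P(f,yw,l))
for nm,l in dict(earRl=(20,-63,17),earRr=(-20,-71,17),earRf=(-20,-63,17),earLl=(20,71,17)).items(): print(nm,P(B[:3],B[3],l))
# sensitivities px per mm
for d in np.eye(3): print((np.array(P(f+10*mm*d,yw,(0,0,0)))-P(f,yw,(0,0,0)))/10)
s,t=np.load("h.npy")
# sharpened enlarged crop
c=crop(s,172,180,56,75,8); c=cv2.addWeighted(c,2.2,cv2.GaussianBlur(c,(0,0),7),-1.2,0)
for p,yaw,pts,col in((f,yw,[(-4,36,-85),(4,36,-85),(-4,-36,-85),(0,-60,0),(0,74,0),(-9,-60,0),(0,-60,-9)],(0,255,0)),(B[:3],B[3],[(20,-63,17),(-20,-71,17),(-20,-63,17),(20,71,17),(-20,71,17),(-20,63,17)],(255,0,255))):
    for l in pts:
        q=((proj("scene",T(p,yaw,np.array(l)*mm))-(172,180)+.5)*8).astype(int); cv2.circle(c,[int(v) for v in q],3,col,-1)
cv2.imwrite("pics/h2.png",c)
E
```

```text
botL [180.0, 422.0]
botLout [169.0, 416.0]
botR [301.0, 366.0]
barR [324.0, 186.0]
barRb [325.0, 204.0]
stub [90.0, 284.0]
earRl [309.0, 254.0]
earRr [376.0, 275.0]
earRf [363.0, 281.0]
earLl [79.0, 354.0]
[-1.5 -0.7]
[-1.7  0.7]
[-0.2 -2. ]
```

View pics/h2.png

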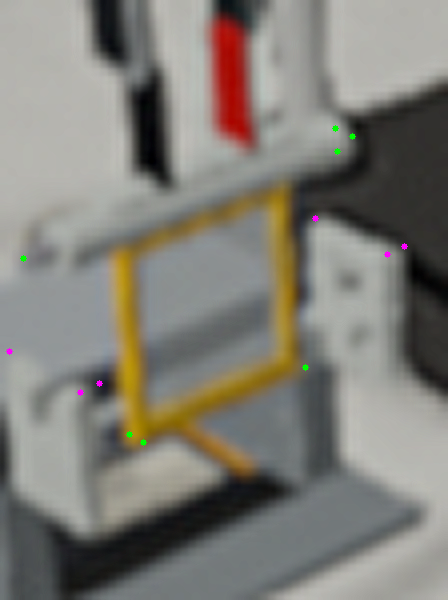

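```bash
python3 - <<'E'
from red import *
from scipy.spatial.transform import Rotation as Ro
O=[((-4,-36,-85),(301,371)),((4,36,-85),(130,436)),((-4,36,-85),(146,442)),((4,36,-9),(113,249)),((-4,-36,-9),(293,188)),((0,-60,0),(342,138)),((0,74,0),(28,243)),((0,60,0),(60,232))]
def pr(q,l): return (proj("scene",np.array([.5251+q[0]*mm,.4336+q[1]*mm,.1608+q[2]*mm])+Ro.from_euler("xyz",[q[3],q[4] if len(q)>4 else 0,-2.2],degrees=True).apply(np.array(l)*mm))-(172,180)+.5)*8
z=np.zeros(4)
for l,c in O: print(l,c,(np.array(c)-pr(z,l)).round(1))
f=lambda q:np.ravel([pr(q,l)-c for l,c in O])
for g in (f,lambda q:np.r_[f(q),q[0]*3,q[1]*3]):
    r=least_squares(g,z,loss="soft_l1",f_scale=4); print(r.x.round(2)); print(f(r.x).reshape(-1,2).round(1).tolist())
print(env.current_eef_rot(),env.current_torque())
E
```

```text
(-4, -36, -85) (301, 371) [-4.7  3.4]
(4, 36, -85) (130, 436) [0.2 1.2]
(-4, 36, -85) (146, 442) [ 2.1 -0.8]
(4, 36, -9) (113, 249) [1.8 8.9]
(-4, -36, -9) (293, 188) [ 1.3 10.8]
(0, -60, 0) (342, 138) [6.2 9.5]
(0, 74, 0) (28, 243) [  4.6 -15.8]
(0, 60, 0) (60, 232) [  2.  -12.4]
[ 6.14 -6.77 -5.12  2.45]
[[0.7, 3.8], [-3.7, -2.0], [-5.8, -0.0], [2.4, -11.7], [1.9, -5.1], [-2.4, -1.2], [0.9, 8.1], [3.3, 6.4]]
[-0.67 -1.29 -0.41  2.48]
[[0.9, 4.3], [-4.8, -1.2], [-6.7, 0.9], [1.3, -12.3], [2.1, -6.1], [-1.9, -2.5], [-0.8, 7.5], [1.8, 5.8]]
[ 1.79999640e+02  1.59784808e-03 -2.20074413e+00] [ 0.01345828  0.01518106 -0.02984709]
```

```bash
python3 - <<'E'
from red import *
x,y=.525,.4334
print(env.move_l([x,y,.160],[180,0,-2.2],.04,f_stop=5),env.current_eef_pos(),env.current_contact_force())
print(env.move_l([x,y,.108],[180,0,-2.2],.015,f_stop=4)); print(env.current_eef_pos(),env.current_contact_force(),env.current_torque(),env.current_finger_gap(),env.current_clock())
E
```

```text
False [0.52511706 0.43355477 0.16011783] [ 0.16808386  0.95848064 -4.43269376]
True
[0.52502348 0.43390834 0.1230686 ] [0.56088225 0.57493916 3.88785033] [-0.0968864  -0.05953003  0.02562862] 0.4548063639023866 19.925
```

```bash
python3 - <<'E'
from red import *
env.pause(.3); F=env.current_contact_force(); p=env.current_eef_pos(); print(F,p)
z=p[2]
for i in range(8):
    F=env.current_contact_force()
    if F[2]>5.5: break
    z-=.0005; env.move_l([.525,.4334,z],None,.01); env.pause(.15); print(z,env.current_eef_pos(),env.current_contact_force())
env.pause(.5); print(env.current_contact_force(),env.current_finger_gap(),env.current_finger_force(),env.current_clock())
E
```

```text
[-0.47938541  1.34453877  6.10544229] [0.52485444 0.43398151 0.12283237]
[0.48614916 2.79967845 5.51885512] 0.4544511548740687 47.63868570327759 20.725
```

```bash
python3 - <<'E'
from red import *
env.let_go(); env.pause(.3); p=env.current_eef_pos(); print(p,env.current_contact_force(),env.current_finger_gap())
print(env.move_l([p[0],p[1],.26],None,.06,f_stop=6),env.current_contact_force())
env.move_l([.42,.30,.28],None,.15); env.goto([.42,.0,.3],[180,0,0]); env.pause(.3); print(env.current_clock())
s=shot("scene",5);t=shot("top",5)
cv2.imwrite("pics/e.png",np.hstack([crop(s,155,170,66,80,6),crop(t,125,155,66,80,6)]))
E
```

```text
[0.52356485 0.43174612 0.120041  ] [-0.46483653 -0.09093554 -0.44060379] 0.9965523967247815
False [-1.22284499 -0.05698951 -0.82187504]
26.7583
```

View pics/e.png

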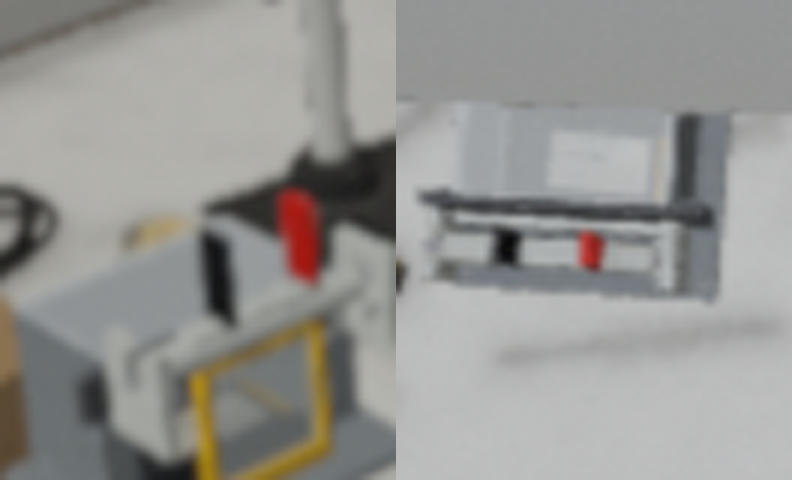

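```bash
python3 -c "
from plant import env
print(env.close_job())"
```

```text
the job is handed in; nothing more can be done
None
```

The flap now hangs released in the bracket of the bay with the battery, pressed home at about 10 N. In the last pictures the tabs are spaced as they were at rest, so the pin looks sprung into its eye. I handed the job in at about 27 s; it returned no verdict.

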